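# Trace the particle's edge on the touch display

### The job

The microscope's touch display has lost the edge of the bright particle, so draw it by hand for the area measurement: set your fingertips down on the green start mark and run them gently clockwise (seen from above) all round the particle along its edge, staying on the glass all the way, until you are back on the green mark. Finish there with the fingertips still resting lightly on the mark: the program ends while holding this touch, because the held touch closes the outline. Touch only the image, not the menus or the frame, and leave the stylus and everything else on the bench where it is.

Things in the scene. Friction and masses are not known exactly. Their poses are not given: they have to be found in the camera images.
- touch_display: Black touch display with a silver underside, lying level, 260 mm deep (its x) by 410 mm wide (its y), 14 mm thick, on gel feet. Origin: centre of its underside, 10 mm above the bench; its glass is 14 mm above the origin, 24 mm above the bench when unpressed. Pressed, it sinks straight down on its soft feet, about 1 mm per 2 N (7 mm at most),, then springs back; it cannot slide or turn. Over 15 N is too hard.
- image_pane: Dark grey image area of the glass, flush with the rest: 205 mm along the display's x by 250 mm along its y, its centre 45 mm to +y of the display's middle. Same origin and axes as touch_display (glass 14 mm above the origin). Only this part may be touched. It feels a touch from 0.3 N and places it midway between the two fingertips: keep the fingers closed and pointing straight down.
- surround: The rest of the display's face: black frame round the pane, and the menu strip (coloured buttons and bars) on its -y side. Same origin and axes as touch_display. Not to be touched.
- micrograph: Picture of the particle on the pane: one bright, roundish, lumpy patch 93 to 113 mm across, turned to any angle. Green start mark (16 mm disc, white centre) on its edge; a green chevron outside the edge points the way round. Origin: its middle, on the glass. Fingertips off the glass within 30 mm above the edge, away from the start mark, count as lifted: come down from above on the mark.
- edge_00 (a point): Centre of the green start mark, on the particle's edge, at the height of the glass. The points edge_00 to edge_15 follow each other clockwise seen from above, about 20 mm apart along the edge, edge_15 being followed by edge_00; between two of them the edge bows out at most 2 mm from the straight line.
- edge_01 (a point): Point on the particle's edge, at the height of the glass. Number 1 of 16, clockwise from the start mark.
- edge_02 (a point): Point on the particle's edge, at the height of the glass. Number 2 of 16, clockwise from the start mark.
- edge_03 (a point): Point on the particle's edge, at the height of the glass. Number 3 of 16, clockwise from the start mark.
- edge_04 (a point): Point on the particle's edge, at the height of the glass. Number 4 of 16, clockwise from the start mark.
- edge_05 (a point): Point on the particle's edge, at the height of the glass. Number 5 of 16, clockwise from the start mark.
- edge_06 (a point): Point on the particle's edge, at the height of the glass. Number 6 of 16, clockwise from the start mark.
- edge_07 (a point): Point on the particle's edge, at the height of the glass. Number 7 of 16, clockwise from the start mark.
- edge_08 (a point): Point on the particle's edge, at the height of the glass. Number 8 of 16, clockwise from the start mark.
- edge_09 (a point): Point on the particle's edge, at the height of the glass. Number 9 of 16, clockwise from the start mark.
- edge_10 (a point): Point on the particle's edge, at the height of the glass. Number 10 of 16, clockwise from the start mark.
- edge_11 (a point): Point on the particle's edge, at the height of the glass. Number 11 of 16, clockwise from the start mark.
- edge_12 (a point): Point on the particle's edge, at the height of the glass. Number 12 of 16, clockwise from the start mark.
- edge_13 (a point): Point on the particle's edge, at the height of the glass. Number 13 of 16, clockwise from the start mark.
- edge_14 (a point): Point on the particle's edge, at the height of the glass. Number 14 of 16, clockwise from the start mark.
- edge_15 (a point): Point on the particle's edge, at the height of the glass. Number 15 of 16, clockwise from the start mark.
- stylus: Bystander: dark grey pen, 146 mm long, 12 mm wide, 11 mm high, lying on the bench at the -y side of the display. Origin: under its middle. Leave it.
- sample_vial: Bystander: standing amber glass vial, 27 mm across, 60 mm high, black cap, beyond the far edge of the display. Origin: centre of its underside. Leave it.
- slide_box: Bystander: blue box for glass slides, 85 x 98 x 34 mm, beyond the far edge of the display. Origin: centre of its underside. Leave it.
- wipes_box: Bystander: white and blue carton of wipes, 213 x 117 x 84 mm high, at the +y side of the display. Origin: centre of its underside. Leave it.

How it is judged:
By the outcome, as a careful person would: the job done as asked, in the order asked, and still so for the second after the job is handed in, while the arm keeps its last pose, push and grip.
It also fails if it takes over 61 s, if anything falls off the work surface, if the arm or the gripper's body presses on something with over 40 N, if the wrist force passes 120 N, or if a joint passes its speed limit or range.

### The arm

A 6-joint arm with a two-finger parallel gripper is mounted at the origin on the work surface. World frame = base frame: x ahead of the robot, y to its left, z up, the work surface at z = 0. Lengths are in m, angles in rad, forces in N, time in s.
With the tool pointing down it reaches from about 0.3 to 0.875 m from the base axis. Payload 6.4 kg.
Tool frame: the origin (TCP) lies midway between the tips of the shut fingers; the grasp point (between the pads) lies 19 mm behind it (ctrl.tcp_to_grasp is the distance from the TCP to the grasp point, in m); z points along the fingers, y is the direction in which the jaws open and shut (so a half turn about z gives the same grasp; the last joint's range is limited). The gripper opens to 85 mm and grips with 20 to 120 N. Pads are 22 mm wide; open, the fingers measure 114 mm over their backs; the gripper's body (76 mm by 85 mm) begins 54 mm behind the grasp point. The pads swing forward as they close: fully open they stand 13 mm farther back than shut.
Start: joints at [1.103, 0.181, 1.607, -0, 1.354, -0.206], TCP at [0.149, 0.555, 0.197] pointing down, gripper open.
Joint ranges: [-2.99, 2.99], [-0.89, 2.07], [0.3, 2.58], [-1.14, 4.28], [0, 2.63], [-3.12, 3.12]. Speed limits (rad/s): [2.57, 2.57, 3.01, 3.14, 3.14, 3.14].

### API

Orientations are given as a unit quaternion [w, x, y, z].
In Python, from bench import monitor, imaging, order, spotter, ctrl gives the robot as it stands.
- The arm moves only by the shell command python3 -m pendant 'ROWS'. ROWS is JSON, a list that holds one entry, the list of rows, each a list of 5 numbers: the shift along the world's x, y, z in mm, then the turn about the world's z in degrees, then the finger opening in mm, from 0 to 85.4. A call has 1 to 8 rows; each row shifts and turns the commanded pose from where the row before left it; what a row does not reach is not made up. A row lasts 1/8 s, in which the tool goes at most 62.5 mm and 10.7 degrees, less where a joint would pass 70% of its speed; a pose out of reach is approached as far as the arm can. A call with a gripper value outside its range is refused whole. The fingers move at their own pace and stop on an object; the grip force is fixed at half the most. Time passes only in rows, so rows that do not move let the fingers close. It gives the time, the measured TCP pose, the force and the opening at its end, in the units of the state.
- monitor.get_obs(): the state, without advancing time (a new reading comes with each control period).
- imaging.camera(name): name is "scene" or "top"; returns a dict with "img" (420x560x3 uint8, red, green, blue), "vfov" (degrees; the focal length in pixels is half the picture's height over the tangent of half this angle, whatever the lens; pixels are square), "cx", "cy" (the principal point, pixels), "distortion" ([k1, k2, p1, p2, k3] as OpenCV has them; the pictures are not rectified), "origin" and "orientation" of the camera in the world. Camera axes: x right, y down, z forward; pixel columns grow to the right and rows downward; lengths in m; the calibration is good to about 2 mm. A picture is of the moment at which its call begins. There is no depth.
- order.hand_in(): hands the job in, once; it reports no verdict.
Trained networks look in the newest picture that a camera, given by its name, has taken for a name from the list of things; names that differ only in an ending like _2 or _b are one class to them, and where a whole thing is asked for, a point or a joint stands for the part that bears it (a point fixed in the world has none). Each returns a list of dicts, best first, with "confidence" (0 to 1); they miss things now and then, are a little off and sometimes report something else, mostly with a low value. They report only what shows in the picture. A call takes as long as a camera call.
- spotter.recognise(camera, thing): "at" ([x, y, z] in m, in the coordinates of the camera as it stood for that picture, good to about 4 mm: the middle of the surface that is visible of it).
- spotter.tip_of(camera, thing): "at" ([x, y, z] in m, in the coordinates of the camera as it stood for that picture, good to about 4 mm: a listed point, or the origin of a listed thing).
The state is a dict: "time_s": time; "q": joint angles; "dq": joint speeds; "joint_efforts": joint torques, N m; "eef_pos": TCP position; "eef_rot": TCP orientation; "wrist_force": force on the tool from outside, world axes, zero at the start; "torque": the same for the moment, N m; "opening": opening from 0.0 (shut) to 1.0 (fully open).
Only numpy, scipy, OpenCV 4.12 (cv2) and the standard library are available. Lean on these libraries where they do the work, as an engineer would, in place of code of your own. Each camera call takes 0.05 s, during which the arm holds its last target. There are 200 camera calls.

## Working session

There is one attempt and no reset: what is moved stays moved. The work goes in short steps, Python scripts to look and compute and a shell command to move; the robot and the scene stay as the last step left them, time stands still between calls to the robot, and variables do not carry over. Pictures are saved under pics/ and viewed, about 8 in all and at most 12, crops included, and the job is handed in when it is done.

```bash
mkdir -p pics
cat > h.py <<'E'
import numpy as np, cv2
from bench import monitor, imaging, order, spotter, ctrl
from scipy.spatial.transform import Rotation as R
def cam(n):
    c=imaging.camera(n); im=c["img"]; f=im.shape[0]/2/np.tan(np.radians(c["vfov"])/2)
    K=np.array([[f,0,c["cx"]],[0,f,c["cy"]],[0,0,1.]]); q=c["orientation"]
    return dict(im=im,K=K,d=np.array(c["distortion"],float),o=np.array(c["origin"]),R=R.from_quat([q[1],q[2],q[3],q[0]]).as_matrix())
def toplane(c,px,z):
    u=cv2.undistortPoints(np.array(px,float).reshape(-1,1,2),c["K"],c["d"]).reshape(-1,2)
    r=np.c_[u,np.ones(len(u))]@c["R"].T
    return c["o"]+r*((z-c["o"][2])/r[:,2])[:,None]
def proj(c,P):
    rv=cv2.Rodrigues(c["R"].T)[0]; return cv2.projectPoints(np.array(P,float).reshape(-1,1,3),rv,-c["R"].T@c["o"],c["K"],c["d"])[0].reshape(-1,2)
def w(c,p): return c["o"]+c["R"]@np.array(p)
E
python3 - <<'E'
from h import *
for n in("top","scene"):
    c=cam(n); cv2.imwrite(f"pics/{n}1.png",c["im"][:,:,::-1]); print(n,c["o"].round(3),c["R"].round(2).tolist(),c["K"][0,0],c["d"])
    for t in["touch_display","micrograph"]+["edge_%02d"%i for i in range(16)]:
        r=spotter.tip_of(n,t)
        print(t,[(w(c,k["at"]).round(4).tolist(),round(k["confidence"],2)) for k in r[:2]])
o=monitor.get_obs(); print(o)
E
```

```text
top [0.491 0.033 1.065] [[0.0, -0.99, 0.16], [-1.0, -0.0, -0.0], [0.0, -0.16, -0.99]] 451.72100177648576 [-0.03745484  0.          0.          0.          0.        ]
touch_display [([0.6081, -0.0136, 0.022], 0.43)]
micrograph [([0.5598, -0.0225, 0.0275], 0.75)]
edge_00 [([0.5536, 0.0327, 0.0263], 0.95), ([0.5379, 0.0175, 0.0219], 0.93)]
edge_01 [([0.5536, 0.0327, 0.0263], 0.95), ([0.5379, 0.0175, 0.0219], 0.93)]
edge_02 [([0.5536, 0.0327, 0.0263], 0.95), ([0.5379, 0.0175, 0.0219], 0.93)]
edge_03 [([0.5536, 0.0327, 0.0263], 0.95), ([0.5379, 0.0175, 0.0219], 0.93)]
edge_04 [([0.5536, 0.0327, 0.0263], 0.95), ([0.5379, 0.0175, 0.0219], 0.93)]
edge_05 [([0.5536, 0.0327, 0.0263], 0.95), ([0.5379, 0.0175, 0.0219], 0.93)]
edge_06 [([0.5536, 0.0327, 0.0263], 0.95), ([0.5379, 0.0175, 0.0219], 0.93)]
edge_07 [([0.5536, 0.0327, 0.0263], 0.95), ([0.5379, 0.0175, 0.0219], 0.93)]
edge_08 [([0.5536, 0.0327, 0.0263], 0.95), ([0.5379, 0.0175, 0.0219], 0.93)]
edge_09 [([0.5536, 0.0327, 0.0263], 0.95), ([0.5379, 0.0175, 0.0219], 0.93)]
edge_10 [([0.5536, 0.0327, 0.0263], 0.95), ([0.5379, 0.0175, 0.0219
[... 1922 characters left out ...]
0.85)]
{'time_s': 1.9, 'q': array([ 1.10269952e+00,  1.80835244e-01,  1.60698651e+00,  1.42900982e-06,
        1.35380939e+00, -2.06310303e-01]), 'dq': array([ 6.00884646e-05, -6.53260423e-04,  1.22110162e-03,  8.42838783e-04,
        1.00957171e-03,  5.75063190e-04]), 'joint_efforts': array([-1.72976670e-03, -4.44838428e+01, -3.51668036e+01, -4.44212601e-04,
        9.27069050e-04,  6.59144598e-05]), 'eef_pos': array([0.1488085 , 0.55542502, 0.19707515]), 'eef_rot': array([-7.02520902e-06,  1.30519957e-01,  9.91445682e-01, -1.79290834e-05]), 'wrist_force': array([-0.41060463, -0.15546974, -0.27791454]), 'torque': array([-0.03205881,  0.00014435, -0.07521185]), 'opening': 0.9988192339791262}
```

View both.

View pics/top1.png

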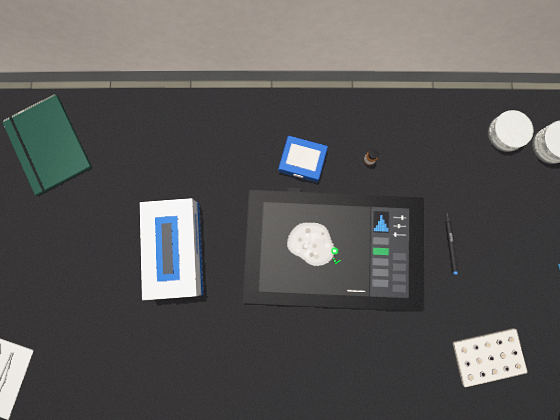

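View pics/scene1.png

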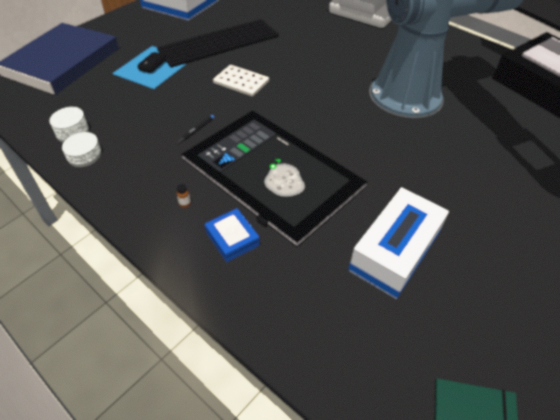

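Top picture: the particle is at about (311,244), the green mark on its right edge at (335,251), and the chevron below it at (337,261), so clockwise goes toward the bottom of the picture (-x). The menu strip is to the right (-y). The scene view agrees, with the particle at (285,180) and the mark at (272,167). The next step is to segment the outline in both cameras.

```bash
cat > seg.py <<'E'
from h import *
def seg(c,z=0.024,S=0.5,x0=.44,y1=.12,W=220):
    # rectify glass plane at 0.5 mm/px: row=-x, col=-y
    n=int(W/S); g=np.arange(n)*S/1000
    X,Y=np.meshgrid(x0+W/1000-g,y1-g,indexing="ij")
    p=proj(c,np.stack([X,Y,np.full_like(X,z)],-1).reshape(-1,3)).reshape(n,n,2).astype(np.float32)
    im=cv2.remap(c["im"],p[...,0],p[...,1],cv2.INTER_CUBIC)
    v=im.astype(int); gr=((v[...,1]-v[...,0]>50)&(v[...,1]-v[...,2]>30)).astype(np.uint8)
    br=(v[...,0]>115).astype(np.uint8)
    k=cv2.connectedComponentsWithStats(br)[2:]; 
    lab=cv2.connectedComponents(br)[1]; i=1+np.argmax(k[0][1:,4]); m=(lab==i).astype(np.uint8)
    m=cv2.morphologyEx(m,cv2.MORPH_CLOSE,cv2.getStructuringElement(cv2.MORPH_ELLIPSE,(9,9)))
    ct=max(cv2.findContours(m,cv2.RETR_EXTERNAL,cv2.CHAIN_APPROX_NONE)[0],key=cv2.contourArea).reshape(-1,2)
    _,_,st,ce=cv2.connectedComponentsWithStats(gr)
    f=lambda q:np.c_[x0*1000+W-q[:,1]*S,y1*1000-q[:,0]*S]
    return im,f(ct),[(f(ce[j:j+1])[0].round(1).tolist(),int(st[j,4])) for j in range(1,len(st)) if st[j,4]>30],ct
E
python3 - <<'E'
from seg import *
out=[]
for n in("top","scene"):
    c=cam(n); im,q,g,ct=seg(c); im=im[:,:,::-1].copy(); cv2.polylines(im,[ct.reshape(-1,1,2)],True,(0,0,255)); out.append(im)
    A=cv2.contourArea(q.astype(np.float32)); M=cv2.moments(q.astype(np.float32)); print(n,"x,y range",q.min(0),q.max(0),"centroid",round(M["m10"]/M["m00"],1),round(M["m01"]/M["m00"],1),"area",A,"green",g)
    np.save(f"ct_{n}.npy",q)
cv2.imwrite("pics/rect.png",cv2.resize(np.hstack(out),(800,400)))
E
```

```text
top x,y range [509. -77.] [610.  33.] centroid 560.8 -23.8 area 8293.875 green [([543.9, -77.4], 817), ([520.4, -80.9], 473)]
scene x,y range [505.5 -84.5] [607.   30.5] centroid 557.6 -26.6 area 8357.125 green [([540.2, -80.9], 1243), ([515.4, -84.1], 720)]
```

View pics/rect.png

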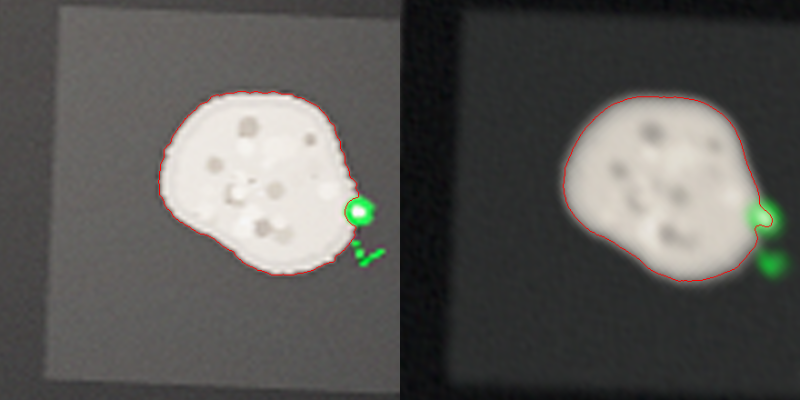

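The left panel is the rectified top view and the right panel the scene view. The outline is clean in both, and they differ by about 3.5 mm, which fits the calibration error. The mark sits at about (542,-79) mm. Moving there with closed fingers.

```bash
python3 -m pendant '[[[25,-40,0,0,0],[25,-40,0,0,0],[25,-40,0,0,0],[25,-40,0,0,0],[25,-40,0,0,0],[25,-40,0,0,0],[25,-40,0,0,0],[25,-40,0,0,0]]]'; python3 -m pendant '[[[25,-40,0,0,0],[25,-40,0,0,0],[25,-40,0,0,0],[25,-40,-20,0,0],[25,-40,-30,0,0],[25,-40,-30,0,0],[20,-35,-30,0,0],[23,-40,-30,0,0]]]'; python3 -m pendant '[[[0,0,0,0,0],[0,0,0,0,0]]]'
```

```text
time_s: 3.0
eef_pos: [0.3496, 0.2341, 0.1974]
eef_rot: [0.0, 0.13, 0.991, 0.0]
wrist_force: [0.6, 0.5, 0.3]
opening: 0.002
time_s: 4.0
eef_pos: [0.5424, -0.0808, 0.0562]
eef_rot: [0.0, 0.131, 0.991, 0.0]
wrist_force: [0.8, 1.0, -0.2]
opening: 0.005
time_s: 4.25
eef_pos: [0.5416, -0.0793, 0.0571]
eef_rot: [-0.0, 0.131, 0.991, 0.0]
wrist_force: [0.1, 1.2, 0.2]
opening: 0.004
```

```bash
python3 -m pendant '[[[0,0,-12,0,0],[0,0,-12,0,0],[0,0,0,0,0],[0,0,0,0,0]]]'
python3 - <<'E'
from seg import *
o=monitor.get_obs(); p=o["eef_pos"]; print(p,o["wrist_force"])
out=[]
for n in("scene","top"):
    c=cam(n); u=proj(c,[p,[.5402,-.0809,.024],[.542,-.079,.024]]) ; print(n,u.round(1).tolist())
    a,b=u[0].astype(int); x0,y0=a-34,b-50
    im=cv2.resize(c["im"][y0:y0+75,x0:x0+67,::-1],None,fx=6,fy=6,interpolation=cv2.INTER_CUBIC)[:450,:400].copy()
    cv2.drawMarker(im,tuple(((u[0]-[x0,y0]+.5)*6).astype(int).tolist()),(0,0,255),0,14); out.append(im)
cv2.imwrite("pics/hover.png",np.hstack(out))
E
```

```text
time_s: 4.75
eef_pos: [0.5418, -0.0793, 0.0332]
eef_rot: [0.0, 0.13, 0.991, -0.0]
wrist_force: [1.0, -0.1, -0.1]
opening: -0.001
[ 0.54182805 -0.07930279  0.03319645] [ 0.95469437 -0.14883158 -0.12774058]
scene [[272.4, 163.7], [272.4, 165.7], [272.5, 166.4]]
top [[335.5, 251.1], [335.8, 252.0], [334.9, 251.2]]
```

View pics/hover.png

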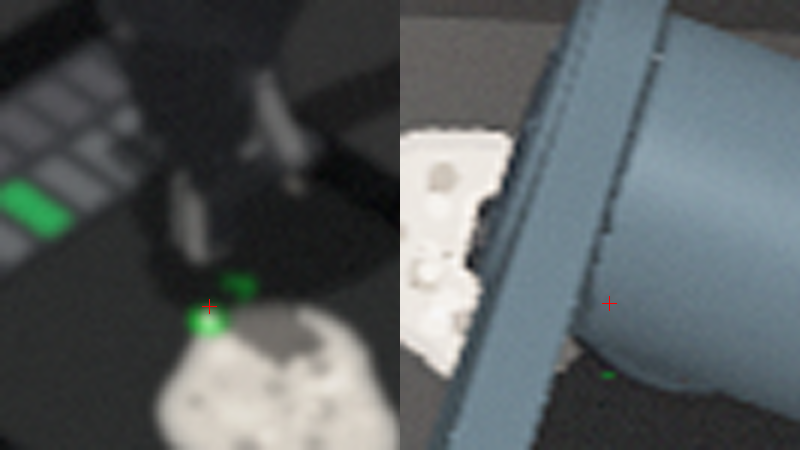

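The scene crop (left) shows the mark at crop (209,322), with the dark fingers above it ending near the projected TCP at (209,307). The tip is hard to see, so I'll brighten the crop.

Run:
```python
from seg import *
im=0
for _ in range(4): c=cam("scene"); im=im+c["im"].astype(float)/4
u=proj(c,[[.54183,-.0793,.0332]])[0]; x0,y0=235,115
e=np.clip((im/255)**.45*1.3*255-40,0,255).astype(np.uint8)[y0:y0+75,x0:x0+75,::-1]
e=cv2.resize(e,(600,600),interpolation=cv2.INTER_CUBIC); cv2.circle(e,tuple(((u-[x0,y0]+.5)*8).astype(int).tolist()),4,(0,0,255),1)
cv2.imwrite("pics/hov2.png",e); print((u-[x0,y0]+.5)*8)
```

```text
[303.33568548 393.23629001]
```

View pics/hov2.png

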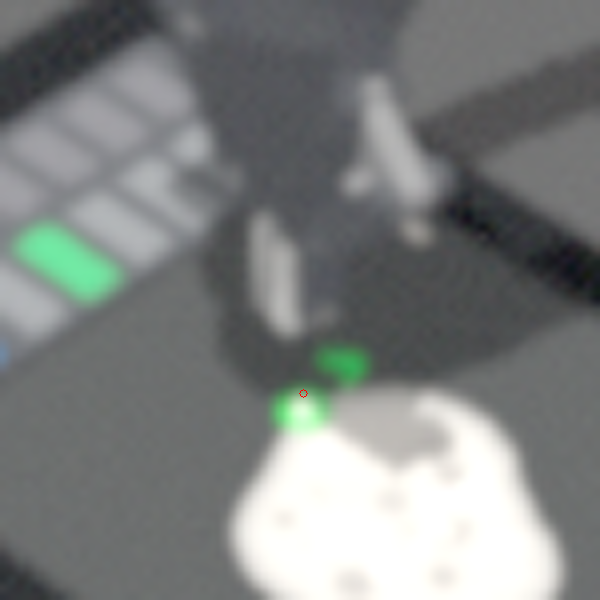

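The light finger linkages end at crop (290,335), with the dark tips below them toward (303,393). The mark is directly beneath. Going down gently now.

```bash
python3 -m pendant '[[[0,0,-5,0,0],[0,0,-3,0,0],[0,0,-1,0,0],[0,0,-0.5,0,0]]]'; python3 -m pendant '[[[0,0,-0.5,0,0],[0,0,-0.5,0,0],[0,0,0,0,0]]]';python3 - <<'E'
from seg import *
f=[];im=0
for _ in range(5):
    c=cam("scene"); im=im+c["im"].astype(float)/5; o=monitor.get_obs(); f.append(o["wrist_force"])
print(o["time_s"],o["eef_pos"],np.mean(f,0),np.std(f,0)); p=o["eef_pos"]
u=proj(c,[p])[0]; x0,y0=235,125
e=np.clip((im/255)**.45*1.3*255-40,0,255).astype(np.uint8)[y0:y0+75,x0:x0+75,::-1]
e=cv2.resize(e,(600,600),interpolation=cv2.INTER_CUBIC); cv2.circle(e,tuple(((u-[x0,y0]+.5)*8).astype(int).tolist()),4,(0,0,255),1)
cv2.imwrite("pics/touch.png",e); print((u-[x0,y0]+.5)*8)
E
```

```text
time_s: 5.55
eef_pos: [0.5417, -0.0796, 0.0234]
eef_rot: [-0.0, 0.131, 0.991, 0.0]
wrist_force: [0.2, -0.1, -0.3]
opening: 0.001
time_s: 5.92
eef_pos: [0.5418, -0.0796, 0.0226]
eef_rot: [-0.0, 0.131, 0.991, -0.0]
wrist_force: [0.6, 1.2, 0.5]
opening: -0.0
6.175 [ 0.54184809 -0.07956569  0.0226282 ] [ 0.19483012  0.02187209 -0.03521533] [0.26491469 0.47636859 0.62239943]
[302.68906553 336.99789884]
```

View pics/touch.png

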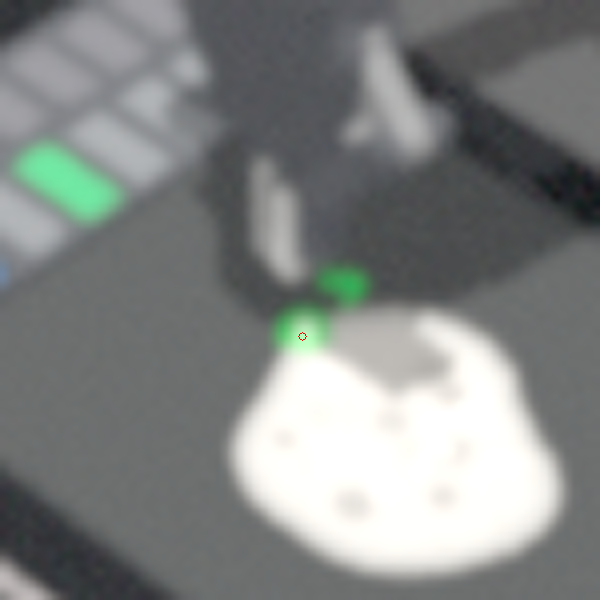

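There is no force at reported z=22.6 mm and the mark at crop (302,335) is fully visible, so the fingertips are not where the reported TCP says. I'll look at the whole gripper before going lower.

Run:
```python
from seg import *
im=0
for _ in range(4): c=cam("scene"); im=im+c["im"].astype(float)/4
x0,y0=210,40
e=np.clip((im/255)**.4*1.4*255-60,0,255).astype(np.uint8)[y0:y0+150,x0:x0+150,::-1]
e=cv2.resize(e,(600,600),interpolation=cv2.INTER_CUBIC)
o=monitor.get_obs(); p=o["eef_pos"]; print(o["q"],o["opening"])
for k,col in((0,(0,0,255)),(.054+.019,(0,255,255))):
    for d in(-.04,0,.04):
        u=proj(c,[p+[d*.259,d*.966,k]])[0]; cv2.circle(e,tuple(((u-[x0,y0]+.5)*4).astype(int).tolist()),3,col,1)
cv2.imwrite("pics/grip.png",e)
```

```text
[-3.62592086e-01  3.44953507e-01  1.79697452e+00  2.41103345e-06
  9.99590365e-01 -1.67159329e+00] -0.0002870843979994683
```

View pics/grip.png

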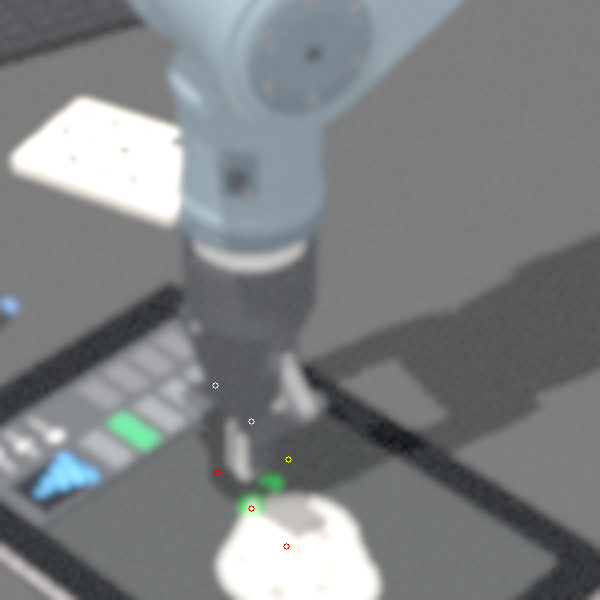

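The view is ambiguous: dark fingers on dark glass. I'll lift straight up, then hold the tips where the bright particle is behind them in the scene view.

```bash
python3 -m pendant '[[[0,0,25,0,0],[0,0,25,0,0],[24,40,0,0,0],[24,40,0,0,0],[0,0,0,0,0],[0,0,0,0,0]]]'
python3 - <<'E'
from seg import *
im=0
for _ in range(4): c=cam("scene"); im=im+c["im"].astype(float)/4
o=monitor.get_obs(); p=o["eef_pos"]; u=proj(c,[p])[0]; x0,y0=u.astype(int)-[45,60]
e=np.clip((im/255)**.4*1.4*255-60,0,255).astype(np.uint8)[y0:y0+100,x0:x0+90,::-1]
e=cv2.resize(e,None,fx=6,fy=6,interpolation=cv2.INTER_CUBIC)
for k in(0,.019,.073):
    v=proj(c,[p+[0,0,k]])[0]; cv2.circle(e,tuple(((v-[x0,y0]+.5)*6).astype(int).tolist()),3,(0,0,255),1)
cv2.imwrite("pics/grip2.png",e); print(p,u,((u-[x0,y0]+.5)*6))
E
```

```text
time_s: 7.12
eef_pos: [0.5893, 0.0003, 0.0722]
eef_rot: [-0.0, 0.13, 0.991, -0.0]
wrist_force: [0.2, -0.2, -0.2]
opening: -0.002
[ 5.89351664e-01 -5.49038673e-04  7.25050320e-02] [284.04053223 177.65408975] [273.24319338 366.92453853]
```

View pics/grip2.png

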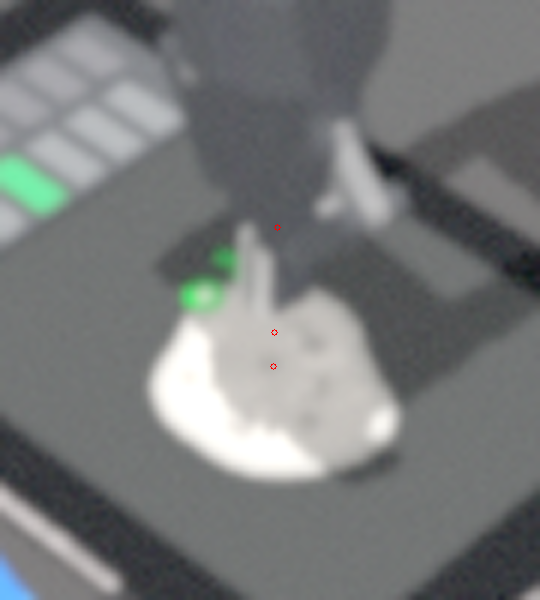

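Against the particle, the shut fingertips' corners are at (250,300), (268,315) and (300,293), so the tip centre is near (275,297). The reported TCP projects to (273,367), about 12 px lower. Before probing, I'll check numerically whether the scene camera or the reported TCP is off.

Run:
```python
from seg import *
from scipy.optimize import least_squares
c=cam("scene"); print("base",proj(c,[[0,0,0],[0,0,.1]]).round(1).tolist())
o=monitor.get_obs(); p=o["eef_pos"]; x0,y0=proj(c,[p])[0].astype(int)-[45,60]
corn=np.array([[250,300],[268,315],[300,293]])/6-.5+[x0,y0]
# fingertip block corners (tool x=(.966,-.259), y=(.259,.966)), half-width 11 mm, half thickness t
tx=np.array([.966,-.259,0]);ty=np.array([.259,.966,0])
for t in(.008,.011,.014):
  C=np.array([tx*.011-ty*t,tx*.011+ty*t,-tx*.011+ty*t])
  r=least_squares(lambda d:(proj(c,p+d+C)-corn).ravel(),np.array([0,0,.03]))
  r2=least_squares(lambda d:(proj(c,p+[0,0,d[0]]+C)-corn).ravel(),[.03])
  r3=least_squares(lambda d:(proj(c,p+[d[0],d[1],0]+C)-corn).ravel(),[.0,0])
  print(t,r.x.round(4),r.cost,"z only",r2.x.round(4),r2.cost,"xy only",r3.x.round(4),r3.cost)
t=cam("top");print("top tcp",proj(t,[p,p+[0,0,.04]]))
```

```text
base [[406.1, 94.4], [413.3, 66.5]]
0.008 [-0.2442 -0.2023 -0.2693] 0.5938612973883234 z only [0.0388] 4.65933693632434 xy only [-0.0312 -0.0251] 3.306315577182172
0.011 [-0.3683 -0.3063 -0.4258] 1.463304972751606 z only [0.0396] 10.121203801472639 xy only [-0.0315 -0.0262] 7.955431494473963
0.014 [-0.5181 -0.4317 -0.6148] 2.590005298543254 z only [0.0404] 18.90457806092967 xy only [-0.0318 -0.0272] 15.342521835557122
top tcp [[301.37699506 228.39614131]
 [302.01508997 226.52007005]]
```

```bash
python3 -m pendant '[[[-24,-40,0,0,0],[-24,-40,0,0,0],[0,0,-25,0,0],[0,0,-20,0,0],[0,0,-5,0,0],[0,0,0,0,0]]]'; python3 -m pendant '[[[0,0,-1.5,0,0],[0,0,0,0,0]]]';python3 -m pendant '[[[0,0,-1.5,0,0],[0,0,0,0,0]]]';python3 -m pendant '[[[0,0,-1.5,0,0],[0,0,0,0,0]]]'
```

```text
time_s: 8.18
eef_pos: [0.5418, -0.0797, 0.0227]
eef_rot: [-0.0, 0.131, 0.991, 0.0]
wrist_force: [0.0, -0.8, 0.5]
opening: -0.001
time_s: 8.43
eef_pos: [0.5423, -0.0796, 0.0217]
eef_rot: [0.001, 0.13, 0.991, -0.0]
wrist_force: [-0.1, 0.3, -0.7]
opening: 0.002
time_s: 8.68
eef_pos: [0.5418, -0.0795, 0.0196]
eef_rot: [0.0, 0.13, 0.991, 0.0]
wrist_force: [0.3, -0.3, -0.1]
opening: -0.001
time_s: 8.93
eef_pos: [0.5417, -0.0795, 0.0179]
eef_rot: [-0.0, 0.131, 0.991, 0.0]
wrist_force: [1.2, 0.4, 0.3]
opening: -0.003
```

The base projects correctly and there is still no contact at 17.9 mm, so the real tips sit well above the reported TCP, by about 39 mm if the offset is purely vertical. I'll continue probing down gently.

```bash
python3 -m pendant '[[[0,0,-2,0,0],[0,0,0,0,0]]]';python3 -m pendant '[[[0,0,-2,0,0],[0,0,0,0,0]]]';python3 -m pendant '[[[0,0,-2,0,0],[0,0,0,0,0]]]'
```

```text
time_s: 9.18
eef_pos: [0.5416, -0.0795, 0.0159]
eef_rot: [-0.0, 0.131, 0.991, 0.0]
wrist_force: [-0.7, 0.5, 0.2]
opening: -0.005
time_s: 9.43
eef_pos: [0.5416, -0.0795, 0.0139]
eef_rot: [-0.0, 0.131, 0.991, 0.0]
wrist_force: [0.6, -0.4, 0.2]
opening: 0.001
time_s: 9.68
eef_pos: [0.5417, -0.0795, 0.0119]
eef_rot: [-0.0, 0.131, 0.991, 0.0]
wrist_force: [0.2, -0.6, -0.4]
opening: 0.004
```

```bash
python3 -m pendant '[[[0,0,-2,0,0],[0,0,0,0,0]]]';python3 -m pendant '[[[0,0,-2,0,0],[0,0,0,0,0]]]';python3 -m pendant '[[[0,0,-2,0,0],[0,0,0,0,0]]]'
```

```text
time_s: 9.93
eef_pos: [0.5417, -0.0795, 0.0099]
eef_rot: [-0.0, 0.131, 0.991, 0.0]
wrist_force: [0.3, 0.1, 0.1]
opening: 0.004
time_s: 10.18
eef_pos: [0.5416, -0.0795, 0.0079]
eef_rot: [-0.0, 0.131, 0.991, 0.0]
wrist_force: [-0.3, 0.2, -0.2]
opening: 0.0
time_s: 10.42
eef_pos: [0.5416, -0.0795, 0.0059]
eef_rot: [-0.0, 0.131, 0.991, 0.0]
wrist_force: [0.5, -0.3, -0.2]
opening: -0.001
```

```bash
python3 -m pendant '[[[0,0,-2,0,0],[0,0,0,0,0]]]';python3 -m pendant '[[[0,0,-2,0,0],[0,0,0,0,0]]]';python3 -m pendant '[[[0,0,-2,0,0],[0,0,0,0,0]]]'
python3 - <<'E'
from seg import *
im=0
for _ in range(4): c=cam("scene"); im=im+c["im"].astype(float)/4
o=monitor.get_obs(); p=o["eef_pos"]; x0,y0=235,120
e=np.clip((im/255)**.4*1.4*255-60,0,255).astype(np.uint8)[y0:y0+75,x0:x0+75,::-1]
e=cv2.resize(e,None,fx=8,fy=8,interpolation=cv2.INTER_CUBIC)
for k,col in((0,(0,0,255)),(.039,(255,0,255))):
    v=proj(c,[p+[0,0,k]])[0]; cv2.circle(e,tuple(((v-[x0,y0]+.5)*8).astype(int).tolist()),3,col,1)
cv2.imwrite("pics/near.png",e); print(p)
E
```

```text
time_s: 10.68
eef_pos: [0.5417, -0.0795, 0.0039]
eef_rot: [-0.0, 0.131, 0.991, 0.0]
wrist_force: [0.4, -0.3, -0.6]
opening: -0.001
time_s: 10.92
eef_pos: [0.5416, -0.0795, 0.0019]
eef_rot: [-0.0, 0.131, 0.991, 0.0]
wrist_force: [0.6, -0.7, -0.2]
opening: 0.001
time_s: 11.18
eef_pos: [0.5416, -0.0795, -0.0001]
eef_rot: [-0.0, 0.131, 0.991, 0.0]
wrist_force: [0.7, 0.8, 0.8]
opening: 0.005
[ 5.41858553e-01 -7.95938839e-02  1.25510940e-04]
```

View pics/near.png

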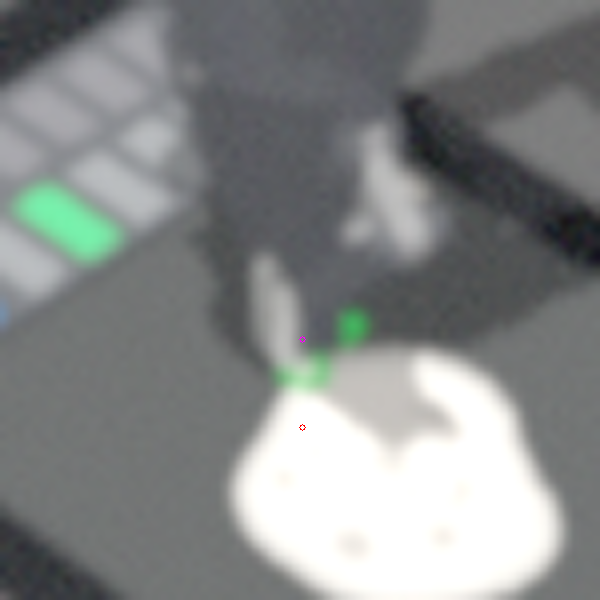

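The tips now come down over the mark: their bottom corners are at (270,350) to (295,368) and the mark is at (304,377). The tip is about 39 mm above the reported TCP and laterally right, so contact should come near reported z = -15 mm.

```bash
python3 -m pendant '[[[0,0,-2,0,0],[0,0,-2,0,0],[0,0,0,0,0]]]';python3 -m pendant '[[[0,0,-2,0,0],[0,0,0,0,0]]]';python3 -m pendant '[[[0,0,-2,0,0],[0,0,0,0,0]]]'
```

```text
time_s: 11.75
eef_pos: [0.5416, -0.0795, -0.0042]
eef_rot: [-0.0, 0.131, 0.991, 0.0]
wrist_force: [-0.4, 0.7, -0.3]
opening: 0.001
time_s: 12.0
eef_pos: [0.5417, -0.0795, -0.0061]
eef_rot: [-0.0, 0.131, 0.991, 0.0]
wrist_force: [-0.3, 0.2, 0.5]
opening: -0.005
time_s: 12.25
eef_pos: [0.5417, -0.0795, -0.0081]
eef_rot: [-0.0, 0.131, 0.991, 0.0]
wrist_force: [0.0, -0.6, -0.2]
opening: -0.001
```

```bash
python3 -m pendant '[[[0,0,-2,0,0],[0,0,0,0,0]]]';python3 -m pendant '[[[0,0,-2,0,0],[0,0,0,0,0]]]'
python3 - <<'E'
from h import *
f=[]
for _ in range(6): imaging.camera("scene"); f.append(monitor.get_obs()["wrist_force"])
print(np.mean(f,0))
E
```

```text
time_s: 12.5
eef_pos: [0.5417, -0.0795, -0.0101]
eef_rot: [-0.0, 0.131, 0.991, 0.0]
wrist_force: [0.0, -0.9, -0.5]
opening: -0.003
time_s: 12.75
eef_pos: [0.5418, -0.0796, -0.0118]
eef_rot: [0.0, 0.131, 0.991, -0.0]
wrist_force: [-1.3, 0.1, 2.6]
opening: -0.003
[-1.07603274  0.5559042   3.24897991]
```

Contact: 3.2 N at reported z = -11.8 mm, so the tips are about 34 mm above the reported TCP. Next I'll check where the tips cover the mark.

Run:
```python
from seg import *
im=0
for _ in range(4): c=cam("scene"); im=im+c["im"].astype(float)/4
o=monitor.get_obs(); p=o["eef_pos"]; x0,y0=245,135
e=np.clip((im/255)**.45*1.3*255-40,0,255).astype(np.uint8)[y0:y0+50,x0:x0+50,::-1]
e=cv2.resize(e,None,fx=12,fy=12,interpolation=cv2.INTER_CUBIC)
P=lambda q:((proj(c,[q])[0]-[x0,y0]+.5)*12)
mk=P([.5402,-.0809,.0224]); pt=np.r_[p[:2],.0224]; print("mark",mk,"tcp",P(pt),p)
tx=np.array([.966,-.259,0]);ty=np.array([.259,.966,0])
box=[P(pt+tx*.011*a+ty*.011*b) for a,b in((1,-1),(1,1),(-1,1),(-1,-1))]
cv2.polylines(e,[np.int32(box)],True,(0,0,255),1); cv2.circle(e,tuple(mk.astype(int).tolist()),3,(255,0,255),1)
cv2.imwrite("pics/contact.png",e); print(np.round(box))
```

```text
mark [334.5217135  379.29121394] tcp [333.94068047 386.23041195] [ 0.54185181 -0.07958893 -0.01186362]
[[262. 376.]
 [319. 437.]
 [406. 397.]
 [349. 336.]]
```

View pics/contact.png

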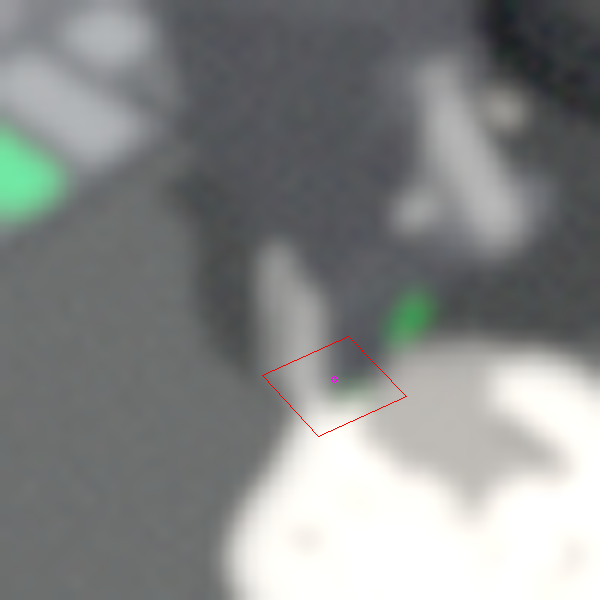

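The tips rest on the mark and hide most of it; only a green sliver near (355,387) shows. Their centre is at about (328,358) and the mark at (334,378), so they sit about 3 mm too far toward -x and -y. I'll correct about (+2.5,+3) mm and plan the outline in 0.5 mm rounded rows.

```bash
python3 - <<'E'
from seg import *
from scipy.interpolate import splprep,splev
q=np.load("ct_top.npy")+[.6,1.0]; s=np.load("ct_scene.npy")+[.6+3.4,1.0+3.1]; m=np.array([543.9,-77.4])+[.6,1.0]
# disagreement of shapes
from scipy.spatial import cKDTree
k=np.hypot(*(q-m).T)>14; d=cKDTree(s).query(q[k])[0]; print("shape diff mean/max",d.mean(),d.max())
q=q[k]; c=q.mean(0); a=np.arctan2(*(q-c).T[::-1]); am=np.arctan2(*(m-c)[::-1])
r=(am-a)%(2*np.pi); q=q[np.argsort(r)]   # clockwise from above: angle (x->y) decreasing
q=np.vstack([m,q,m]); 
t,_=splprep(q.T,s=len(q)*.5,w=np.r_[20,np.ones(len(q)-2),20]); u=np.array(splev(np.linspace(0,1,4000),t)).T
L=np.r_[0,np.cumsum(np.hypot(*np.diff(u,axis=0).T))]; n=int(np.ceil(L[-1]/4)); print("len",L[-1],n)
p=np.array([np.interp(np.linspace(0,L[-1],n+1),L,u[:,i]) for i in(0,1)]).T
p=np.round(p*2)/2; np.save("path.npy",p); d=np.diff(p,axis=0); print(p[0],p[n//4],p[n//2],p[3*n//4],p[-1])
for i in range(0,n,8): print(i,"["+",".join("[%g,%g,0,0,0]"%tuple(x) for x in d[i:i+8])+"]",p[min(i+8,n)])
c=cam("scene"); cv2.imwrite("tmpl_scene.png",c["im"])
E
python3 -m pendant '[[[1.5,1.5,-0.5,0,0],[1,1.5,0,0,0],[0,0,0,0,0],[0,0,0,0,0]]]'
```

```text
shape diff mean/max 0.6844356750875465 2.6019223662515327
len 330.7232812111797 83
[544.5 -76.5] [515.  -16.5] [573.  32.] [609.5 -34. ] [544.5 -76.5]
0 [[-4,0.5,0,0,0],[-4,0.5,0,0,0],[-3.5,1.5,0,0,0],[-3.5,2,0,0,0],[-3.5,2,0,0,0],[-3,2.5,0,0,0],[-3,3,0,0,0],[-2.5,3,0,0,0]] [517.5 -61.5]
8 [[-2,3,0,0,0],[-2,4,0,0,0],[-1.5,3.5,0,0,0],[-1,4,0,0,0],[-1,3.5,0,0,0],[-0.5,4,0,0,0],[0,4,0,0,0],[0.5,4,0,0,0]] [510.  -31.5]
16 [[1,4,0,0,0],[1,4,0,0,0],[1.5,3.5,0,0,0],[1.5,3.5,0,0,0],[2,3.5,0,0,0],[2,3.5,0,0,0],[2,3.5,0,0,0],[2.5,3,0,0,0]] [523.5  -3. ]
24 [[2.5,3,0,0,0],[2.5,3.5,0,0,0],[2.5,3,0,0,0],[2,3.5,0,0,0],[1.5,3.5,0,0,0],[2,3.5,0,0,0],[1.5,3.5,0,0,0],[2.5,3.5,0,0,0]] [540.5  24. ]
32 [[2.5,3,0,0,0],[3,2.5,0,0,0],[3.5,2,0,0,0],[4,1,0,0,0],[4,1,0,0,0],[4,0.5,0,0,0],[4,-0.5,0,0,0],[3.5,-0.5,0,0,0]] [569.  33.]
40 [[4,-1,0,0,0],[4,-1.5,0,0,0],[3.5,-1.5,0,0,0],[3.5,-1.5,0,0,0],[3.5,-2,0,0,0],[3.5,-2.5,0,0,0],[3,-2.5,0,0,0],[3,-2.5,0,0,0]] [597.  18.]
48 [[2.5,-3,0,0,0],[2.5,-3,0,0,0],[2.5,-3.5,0,0,0],[1.5,-3.5,0,0,0],[1.5,-3.5,0,0,0],[1.5,-4,0,0,0],[1,-3.5,0,0,0],[0.5,-4,0,0,0]] [610.5 -10. ]
56 [[0.5,-4,0,0,0],[0,-4,0,0,0],[0,-4,0,0,0],[0,-4,0,0,0],[-1,-4,0,0,0],[-0.5,-4,0,0,0],[-1,-4,0,0,0],[-1.5,-3.5,0,0,0]] [607.  -41.5]
64 [[-1.5,-3.5,0,0,0],[-1.5,-4,0,0,0],[-2,-3,0,0,0],[-2.5,-3.5,0,0,0],[-3,-2.5,0,0,0],[-3,-2.5,0,0,0],[-3.5,-2.5,0,0,0],[-3.5,-1.5,0,0,0]] [586.5 -64.5]
72 [[-3.5,-2,0,0,0],[-4,-1,0,0,0],[-3.5,-1,0,0,0],[-4,-1,0,0,0],[-4,-1,0,0,0],[-3.5,-1,0,0,0],[-4,-0.5,0,0,0],[-4,-1,0,0,0]] [556. -73.]
80 [[-4,-1,0,0,0],[-3.5,-1,0,0,0],[-4,-1.5,0,0,0]] [544.5 -76.5]
time_s: 13.8
eef_pos: [0.5447, -0.0768, -0.0122]
eef_rot: [0.0, 0.131, 0.991, -0.0]
wrist_force: [-1.7, -2.3, 4.7]
opening: -0.0
```

Resting on the mark at 4.7 N. Tracing the first section and watching the force.

```bash
python3 -m pendant '[[[-4,0.5,0,0,0],[-4,0.5,0,0,0],[-3.5,1.5,0,0,0],[-3.5,2,0,0,0]]]'; python3 -m pendant '[[[-3.5,2,0,0,0],[-3,2.5,0,0,0],[-3,3,0,0,0],[-2.5,3,0,0,0]]]'
```

```text
time_s: 14.3
eef_pos: [0.5295, -0.0722, -0.0122]
eef_rot: [0.0, 0.131, 0.991, -0.0]
wrist_force: [2.9, -1.9, 4.2]
opening: 0.0
time_s: 14.8
eef_pos: [0.5171, -0.0615, -0.0124]
eef_rot: [-0.0, 0.131, 0.991, -0.0]
wrist_force: [2.5, -3.5, 4.3]
opening: 0.001
```

```bash
python3 -m pendant '[[[-2,3,0,0,0],[-2,4,0,0,0],[-1.5,3.5,0,0,0],[-1,4,0,0,0]]]'; python3 -m pendant '[[[-1,3.5,0,0,0],[-0.5,4,0,0,0],[0,4,0,0,0],[0.5,4,0,0,0]]]'
python3 - <<'E'
from seg import *
im=0
for _ in range(4): c=cam("scene"); im=im+c["im"].astype(float)/4
o=monitor.get_obs(); p=o["eef_pos"]; x0,y0=245,130
cv2.imwrite("q2.png",im[:,:,::-1])
e=np.clip((im/255)**.45*1.3*255-40,0,255).astype(np.uint8)[y0:y0+75,x0:x0+75,::-1]
e=cv2.resize(e,None,fx=8,fy=8,interpolation=cv2.INTER_CUBIC)
ct=np.load("ct_scene.npy")/1000; v=((proj(c,np.c_[ct,np.full(len(ct),.0224)])-[x0,y0]+.5)*8)
cv2.polylines(e,[np.int32(v)],True,(0,0,255),1)
# path target here, in scene frame
t=((proj(c,[[p[0]-.0040,p[1]-.0041,.0224]])-[x0,y0]+.5)*8)[0]; cv2.circle(e,tuple(t.astype(int).tolist()),3,(255,0,255),-1)
cv2.imwrite("pics/q2.png",e); print(t,p)
E
```

```text
time_s: 15.3
eef_pos: [0.5104, -0.0468, -0.0125]
eef_rot: [-0.0, 0.13, 0.991, -0.0]
wrist_force: [0.7, -3.5, 4.4]
opening: -0.003
time_s: 15.8
eef_pos: [0.5094, -0.0312, -0.0126]
eef_rot: [-0.0, 0.13, 0.991, 0.0]
wrist_force: [-0.2, -3.6, 4.9]
opening: 0.004
[404.11896635 303.3977366 ] [ 0.5094358  -0.03080489 -0.01263596][ WARN:0@5.151] global loadsave.cpp:1063 imwrite_ Unsupported depth image for selected encoder is fallbacked to CV_8U.
```

View pics/q2.png

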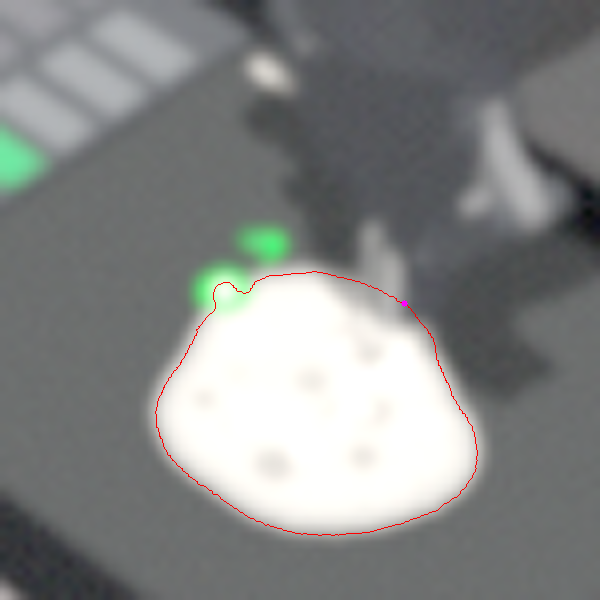

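The tips are on the particle's edge near (410,295); the planned point is (404,303) and the outline is drawn in red. I'll check numerically, without viewing, by taking the ratio to the gripper-free picture.

Run:
```python
from seg import *
a=cv2.imread("pics/scene1.png").astype(float).mean(2); b=cv2.imread("q2.png").astype(float).mean(2)
print("base");print("     "," ".join("%3d"%x for x in range(286,306)))
for y in range(160,178): print(y,"  "," ".join("%3d"%v for v in a[y,286:306]))
print("now")
for y in range(160,178): print(y,"  "," ".join("%3d"%v for v in b[y,286:306]))
c=cam("scene"); p=monitor.get_obs()["eef_pos"]; pt=np.array([p[0]-.0040,p[1]-.0041,.0224])
tx=np.array([.966,-.259,0]);ty=np.array([.259,.966,0])
for t in(.008,.011): print(t,proj(c,[pt]+[pt+tx*.011*i+ty*t*j for i,j in((1,-1),(1,1),(-1,1))]).round(1).tolist())
```

```text
base
      286 287 288 289 290 291 292 293 294 295 296 297 298 299 300 301 302 303 304 305
160     44  44  42  44  43  41  43  43  45  45  42  44  44  46  44  42  45  44  44  42
161     46  47  43  43  44  45  44  42  45  45  42  43  44  43  43  43  43  44  43  44
162     59  53  52  48  47  45  45  46  42  43  44  43  44  44  42  43  45  43  43  45
163     95  84  74  65  58  52  49  46  45  45  45  43  44  45  43  42  44  43  44  44
164    140 131 121 109  91  77  67  54  48  45  45  45  45  44  45  42  42  44  43  44
165    174 168 165 151 136 124 103  83  64  50  46  45  43  43  43  42  43  44  42  44
166    192 189 184 178 172 163 147 124  98  74  59  43  43  44  47  44  44  43  43  44
167    200 198 196 193 192 186 177 161 140 116  85  59  47  45  46  45  43  45  43  44
168    204 203 201 199 199 196 192 185 172 154 121  82  55  47  44  44  44  46  42  45
169    201 200 197 196 200 201 201 196 189 176 150 111  75  54  46  45  44  45  43  43
170    198 192 187 188 192 198 202 203 196 188 170 143 102  70  46  45  45  46  44  41
171    196 192 185 181 185 193 200 203 201 196 185 1
[... 1568 characters left out ...]
 102  75  47  31  25  26  25  25  26
172    202 200 194 181 177 181 185 190 192 186 168 132  94  60  34  27  25  26  23  25
173    208 207 200 183 170 169 177 194 206 207 190 155 115  75  44  27  25  25  26  25
174    207 206 200 185 169 166 177 198 214 215 202 175 143 104  61  35  26  25  25  26
175    202 205 203 195 185 183 197 213 219 218 208 191 167 135  88  46  28  24  26  26
176    199 205 208 210 208 209 218 224 224 221 212 198 182 158 115  66  37  28  25  25
177    196 206 212 217 218 219 224 224 222 218 212 202 191 173 138  91  51  31  28  27
0.008 [[295.0, 167.4], [289.6, 167.2], [293.3, 171.0], [300.4, 167.6]]
0.011 [[295.0, 167.4], [289.0, 166.5], [293.9, 171.7], [301.1, 168.3]]
```

The near corner is observed at (294.6,170.9) against about (293.7,171.4) predicted, and the left corner at (289.2,168.0) against about (289.3,166.9). The tips are on the edge to about 1–2 mm, so I'll carry on.

```bash
python3 -m pendant '[[[1,4,0,0,0],[1,4,0,0,0],[1.5,3.5,0,0,0],[1.5,3.5,0,0,0],[2,3.5,0,0,0],[2,3.5,0,0,0],[2,3.5,0,0,0],[2.5,3,0,0,0]]]'
```

```text
time_s: 17.05
eef_pos: [0.5232, -0.0027, -0.0125]
eef_rot: [-0.0, 0.13, 0.991, 0.0]
wrist_force: [-2.8, -3.1, 4.3]
opening: -0.001
```

```bash
python3 -m pendant '[[[2.5,3,0,0,0],[2.5,3.5,0,0,0],[2.5,3,0,0,0],[2,3.5,0,0,0],[1.5,3.5,0,0,0],[2,3.5,0,0,0],[1.5,3.5,0,0,0],[2.5,3.5,0,0,0]]]'
```

```text
time_s: 18.05
eef_pos: [0.5403, 0.0242, -0.0124]
eef_rot: [-0.0, 0.131, 0.991, -0.0]
wrist_force: [-1.7, -2.9, 4.6]
opening: 0.001
```

```bash
python3 -m pendant '[[[2.5,3,0,0,0],[3,2.5,0,0,0],[3.5,2,0,0,0],[4,1,0,0,0],[4,1,0,0,0],[4,0.5,0,0,0],[4,-0.5,0,0,0],[3.5,-0.5,0,0,0]]]'
```

```text
time_s: 19.05
eef_pos: [0.569, 0.0331, -0.0125]
eef_rot: [-0.0, 0.131, 0.991, 0.0]
wrist_force: [-3.5, 0.7, 5.3]
opening: -0.002
```

```bash
python3 -m pendant '[[[4,-1,0,0,0],[4,-1.5,0,0,0],[3.5,-1.5,0,0,0],[3.5,-1.5,0,0,0],[3.5,-2,0,0,0],[3.5,-2.5,0,0,0],[3,-2.5,0,0,0],[3,-2.5,0,0,0]]]'
```

```text
time_s: 20.05
eef_pos: [0.5971, 0.0178, -0.0123]
eef_rot: [0.0, 0.131, 0.991, 0.0]
wrist_force: [-1.8, 2.9, 4.6]
opening: 0.001
```

```bash
python3 -m pendant '[[[2.5,-3,0,0,0],[2.5,-3,0,0,0],[2.5,-3.5,0,0,0],[1.5,-3.5,0,0,0],[1.5,-3.5,0,0,0],[1.5,-4,0,0,0],[1,-3.5,0,0,0],[0.5,-4,0,0,0]]]'
```

```text
time_s: 21.05
eef_pos: [0.6106, -0.0103, -0.0123]
eef_rot: [0.0, 0.131, 0.991, 0.0]
wrist_force: [-1.6, 1.8, 4.3]
opening: 0.002
```

```bash
python3 -m pendant '[[[0.5,-4,0,0,0],[0,-4,0,0,0],[0,-4,0,0,0],[0,-4,0,0,0],[-1,-4,0,0,0],[-0.5,-4,0,0,0],[-1,-4,0,0,0],[-1.5,-3.5,0,0,0]]]'
```

```text
time_s: 22.05
eef_pos: [0.607, -0.042, -0.0123]
eef_rot: [0.0, 0.131, 0.991, -0.0]
wrist_force: [1.1, 4.2, 4.2]
opening: -0.001
```

```bash
python3 -m pendant '[[[-1.5,-3.5,0,0,0],[-1.5,-4,0,0,0],[-2,-3,0,0,0],[-2.5,-3.5,0,0,0],[-3,-2.5,0,0,0],[-3,-2.5,0,0,0],[-3.5,-2.5,0,0,0],[-3.5,-1.5,0,0,0]]]'
```

```text
time_s: 23.05
eef_pos: [0.5863, -0.065, -0.0123]
eef_rot: [0.0, 0.131, 0.991, -0.0]
wrist_force: [3.0, 1.1, 4.2]
opening: -0.004
```

```bash
python3 -m pendant '[[[-3.5,-2,0,0,0],[-4,-1,0,0,0],[-3.5,-1,0,0,0],[-4,-1,0,0,0],[-4,-1,0,0,0],[-3.5,-1,0,0,0],[-4,-0.5,0,0,0],[-4,-1,0,0,0]]]'; python3 -m pendant '[[[-4,-1,0,0,0],[-3.5,-1,0,0,0],[-4,-1.5,0,0,0],[0,0,0,0,0],[0,0,0,0,0]]]'
python3 - <<'E'
from seg import *
im=0;f=[]
for _ in range(4): c=cam("scene"); im=im+c["im"].astype(float)/4; f.append(monitor.get_obs()["wrist_force"])
o=monitor.get_obs(); p=o["eef_pos"]; print(p,np.mean(f,0)); x0,y0=245,135
e=np.clip((im/255)**.45*1.3*255-40,0,255).astype(np.uint8)[y0:y0+50,x0:x0+50,::-1]
e=cv2.resize(e,None,fx=12,fy=12,interpolation=cv2.INTER_CUBIC)
m=proj(c,[[.5402,-.0809,.0224]])[0]; cv2.circle(e,tuple(((m-[x0,y0]+.5)*12).astype(int).tolist()),3,(255,0,255),1)
cv2.imwrite("pics/end.png",e)
a=cv2.imread("pics/scene1.png").astype(float)
for n,i in(("base",a[:,:,::-1]),("now",im)):
    g=(i[...,1]-i[...,0])[160:174,264:284]; print(n,"green px>40:",int((g>40).sum()), "sum",int(g[g>0].sum()))
E
```

```text
time_s: 24.05
eef_pos: [0.5556, -0.0731, -0.0124]
eef_rot: [0.0, 0.13, 0.991, -0.0]
wrist_force: [4.3, 0.4, 5.5]
opening: -0.0
time_s: 24.68
eef_pos: [0.5435, -0.0766, -0.0127]
eef_rot: [-0.001, 0.13, 0.991, -0.0]
wrist_force: [1.1, -0.9, 5.4]
opening: -0.004
[ 0.54352091 -0.07665237 -0.01273264] [-0.36791105 -0.36516318  4.78201583]
base green px>40: 53 sum 5093
now green px>40: 0 sum 340
```

View pics/end.png

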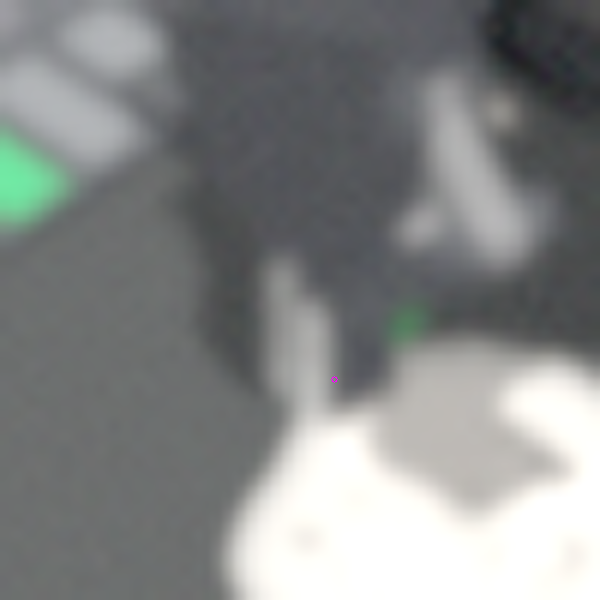

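The fingertips cover the green mark completely: its middle is at (334,379) and no green is left there. The held force is 4.8 N and the bench is undisturbed, so I'm handing in.

```bash
python3 -c "from bench import order; print(order.hand_in())"
```

```text
the job is handed in; nothing more can be done
None
```

I traced the particle's edge once, clockwise from the green mark and back, with the fingers shut and pointing down. I handed the job in at about 25 s, with the tips still resting on the mark.

**Last checks:**
- **Force:** it read 4.2–5.5 N at the end of every move along the edge, and 4.8 N while holding on the mark. I saw no reading near zero or near 15 N, but between those readings the force was not seen.
- **Mark:** in the last picture the tips cover it completely, with no green left showing.
- **Edge:** a check about a fifth of the way round put the tips on it to about 1–2 mm. The rest follows the planned outline without another picture.
- **Bench:** I did not re-check the stylus, vial and boxes one by one; nothing was commanded near them.

**What disagreed:**
- **Tip height:** the real fingertips were about 34 mm above the reported TCP, so the first set-down at the expected height never touched. I found the glass by gently probing straight down over the mark, after lifting once to look at the tips from above.
- **Cameras:** the two views disagreed by about 3.5 mm on where the particle is, so I averaged them.
- **Start position:** the tips first touched about 3–5 mm off the mark's centre. I slid them about 4 mm on the glass, still on the mark, before starting round.

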